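Set a board out over the cut-off stand for sawing

TASK

Get the board ready for sawing: first raise the hinged metal guard on the cut-off stand half-way, to 45 degrees, and leave it standing there, then slide the board straight out under it, flat on the stand, until its outer end is level with the steel pointer of the length gauge. More than half of the board then sticks out, so do not let it tip: finish while still holding it with the fingers, level and flat on the stand. Leave the spool, the can and the wooden offcut alone.

Things in the scene. Friction and masses are not known exactly. Their poses are not given: they have to be found in the camera images.
- stand_edge (a point): Middle of the outer top edge of the fixed cut-off stand, a low wooden bench 460 mm long, 170 mm wide, flat top 50 mm above the table. Frame: y points outward along the stand (the way to slide the board), x across it, away from the robot, z up. The top extends 460 mm towards -y and 85 mm either side in x.
- guard (a joint): Guard angle (rad). The guard is an aluminium plate 146 mm long across the stand, 80 wide, 5 thick, hinged on the robot's side. 0: closed, 4 to 9 mm above the stand's top, blocking the board's way, from 35 mm inside the outer edge to 45 beyond. Grows as the free edge (away from the robot) rises and swings towards the robot; 0.785 is half-way. Stiff (5 to 8 N at the handle), stays where left.
- guard_handle (a point): Centre of the guard's handle: a round steel bar, 14 mm in diameter, parallel to the hinge line, 66 mm free between two end posts; 142 mm from the hinge line along the plate, near its free edge, and 44 mm above the hinge line (43 above the plate) at closed. Can be pinched from above; being round it turns between the fingers as the guard rises.
- guard_hinge (a point): Fixed point on the hinge line, half-way along it, on the robot's side of the stand, 80 mm from its middle line and 8 mm above its top; frame as stand_edge.
- board_center (a point): Centre of the loose wooden board: 360 mm long (its y), 50 mm wide (its x), 24 mm thick (z), 0.2 to 0.4 kg, evenly heavy. It lies on the stand along it, behind the closed guard, its centre 12 mm above the stand's top. y points to the outer end.
- board_end (a point): Centre of the board's outer end face, 180 mm from its centre along its y.
- board: The same board; origin at the centre of its underside.
- gauge_mark (a point): Tip of the steel pointer of the fixed length gauge, which stands on the table beside the board's way, on the side away from the robot, 198 to 230 mm beyond the stand's outer edge. Pointer: strip 4 mm thick, 14 high, its tip 43 mm from the stand's middle line, 63 above the table; frame as stand_edge. The board's outer end must come level with it along y.
- gauge: The same fixed gauge; origin on the table right below the pointer's tip; post 40 x 40 mm, 82 mm high, 65 to 105 mm from the origin along x.
- spool: Bystander: plain grey wire spool, 60 mm in diameter, 45 mm high, beyond the stand; origin at its underside.
- can: Bystander: plain can, 60 mm in diameter, 110 mm high, beyond the stand; origin at its underside.
- offcut: Bystander: wooden offcut 70 x 50 x 24 mm, lying beyond the stand; origin at its underside.
Things that resemble listed ones, but are neither listed nor needed, are in the scene too. Leave any blue or red look-alike of the gauge alone.

How it is judged:
By the outcome, as a careful person would: the job done as asked, in the order asked, and still so for the second after the job is handed in, while the arm keeps its last pose, push and grip.
It also fails if it takes over 58 s, if anything falls off the work surface, if the arm or the gripper's body presses on something with over 40 N, if the wrist force passes 120 N, or if a joint passes its speed limit or range.

ROBOT

A 6-joint arm with a two-finger parallel gripper is mounted at the origin on the work surface. World frame = base frame: x ahead of the robot, y to its left, z up, the work surface at z = 0. Lengths are in m, angles in rad, forces in N, time in s.
With the tool pointing down it reaches from about 0.35 to 0.775 m from the base axis. Payload 7.3 kg.
Tool frame: the origin (TCP) lies at the very end of the fingers, on their centre line; the grasp point (between the pads) lies 19 mm behind it; z points along the fingers, y is the direction in which the jaws open and shut (so a half turn about z gives the same grasp; the last joint's range is limited). The gripper opens to 92 mm and grips with 3 to 60 N. Pads are 19 mm wide; open, the fingers measure 130 mm over their backs; the gripper's body (75 mm by 190 mm) begins 47 mm behind the grasp point.
Start: joints at [-1.345, 0.342, 1.524, -0, 1.275, -0.146], TCP at [0.191, -0.489, 0.227] pointing down, gripper open.
Joint ranges: [-2.53, 2.53], [-0.77, 2.02], [0.04, 2.7], [-1, 4.14], [0.28, 2.66], [-3.11, 3.11]. Speed limits (rad/s): [2.57, 2.57, 3.14, 3.14, 3.14, 3.14].

INTERFACE

Orientations are given as a rotation vector (axis times angle).
In Python, from station import ctrl, cams gives the robot as it stands. The module is installed in compiled form; this text tells all that it offers.
- The arm moves only by the tool play_rows, never from a script. Its argument "rows" is a list of rows, each a list of 7 numbers: the closure, from -1 (fully open) to 1 (shut), then the shift along the tool's x, y, z in mm, then the turn, a rotation vector about the tool's x, y, z in rad. In form: [[grip, x, y, z, rx, ry, rz], ...]. A call has 1 to 8 rows; each row is the pose to reach, as a shift and turn from the pose commanded when the call began, along the tool's axes at that moment; what a row does not reach only later rows make up. A row lasts 1/10 s, in which the tool goes at most 50 mm and 8.59 degrees, less where a joint would pass 70% of its speed; a pose out of reach is approached as far as the arm can. A call with a gripper value outside its range is refused whole. The fingers move at their own pace and stop on an object; "force" is the grip in N (left out, the last holds). Time passes only in rows, so rows that repeat a pose let the fingers close. It gives the time, the measured TCP pose, the force and the opening at its end, in the units of the state.
- ctrl.state(): the state, without advancing time (a new reading comes with each control period).
- cams.get_image(name): name is "scene" or "top" or "wrist"; returns a dict with "pixels" (480x640x3 uint8, red, green, blue), "fov_y" (degrees; the focal length in pixels is half the picture's height over the tangent of half this angle, whatever the lens; pixels are square), "cx", "cy" (the principal point, pixels), "position" and "attitude" of the camera in the world. Camera axes: x right, y down, z forward; pixel columns grow to the right and rows downward; lengths in m; the calibration is good to about 2 mm. A picture is of the moment at which its call begins. There is no depth.
- ctrl.sign_off(): hands the job in, once; it reports no verdict.
The state is a dict: "time": time; "joints": joint angles; "qd": joint speeds; "joint_efforts": joint torques, N m; "tool_pos": TCP position; "orientation": TCP orientation; "force": force on the tool from outside, world axes, zero at the start; "ft_torque": the same for the moment, N m; "grip_width": finger opening in m.
Only numpy, scipy, OpenCV 4.12 (cv2) and the standard library are available. Lean on these libraries where they do the work, as an engineer would, in place of code of your own. Each camera call takes 0.05 s, during which the arm holds its last target.

## Working session

There is one attempt and no reset: what is moved stays moved. The work goes in short steps, Python scripts to look and compute and a tool call to move; the robot and the scene stay as the last step left them, time stands still between calls to the robot, and variables do not carry over. Pictures are saved under pics/ and viewed, and the job is handed in when it is done.

Besides the shell and the picture viewer there is one more tool, called after "Request:" as name(argument=value, ...), one argument or row to a line, values as JSON. play_rows: Moves the arm, as the interface text tells. Its arguments: {"type":"object","properties":{"rows":{"type":"array"},"force":{"type":"number"}},"required":["rows"]}

```bash
mkdir -p pics
python3 - <<'E'
from station import ctrl,cams
import cv2
print(ctrl.state())
for n in ["scene","top","wrist"]:
    d=cams.get_image(n); cv2.imwrite(f"pics/a_{n}.png",d["pixels"][:,:,::-1])
    print(n,{k:v for k,v in d.items() if k!="pixels"})
E
```

```text
{'time': 0.0, 'joints': array([-1.34501420e+00,  3.42723648e-01,  1.52501564e+00, -2.91602577e-06,
        1.27541709e+00, -1.46037333e-01]), 'qd': array([ 0.00024634,  0.00058984, -0.00105455,  0.00124269, -0.00256385,
       -0.00122256]), 'joint_efforts': array([ 6.54346641e-04, -4.31236231e+01, -2.44217527e+01,  7.16416142e-02,
        5.58476779e-02, -1.44411010e-04]), 'tool_pos': array([ 0.19064658, -0.48871829,  0.22604498]), 'orientation': array([-3.08592261e+00, -5.80406588e-01,  1.02239036e-04]), 'force': array([ 0.10831597, -0.38203201, -0.4704814 ]), 'ft_torque': array([-0.01097472,  0.01814266, -0.07208063]), 'grip_width': 0.09164433556590947}
scene {'fov_y': 56.81010461040269, 'cx': 319.24790304656585, 'cy': 240.4491657986479, 'position': array([1.15059081, 0.56968128, 0.61017595]), 'attitude': array([-1.15556705, -2.13830229,  1.17978617])}
top {'fov_y': 57.3436118102051, 'cx': 320.2964951029747, 'cy': 237.0578138691984, 'position': array([0.37191752, 0.1126609 , 1.19679128]), 'attitude': array([-2.12223139,  2.17353969, -0.09987416])}
wrist {'fov_y': 69.1488663326717, 'cx': 324.7719085954201, 'cy': 234.68591477433094, 'position': array([ 0.26938191, -0.45894272,  0.38301339]), 'attitude': array([ 2.3726209 , -1.62029529, -0.25787478])}
```

View pics/a_scene.png

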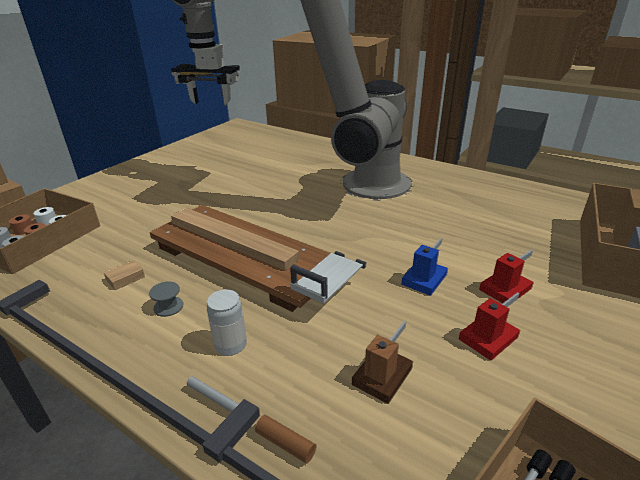

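View pics/a_top.png

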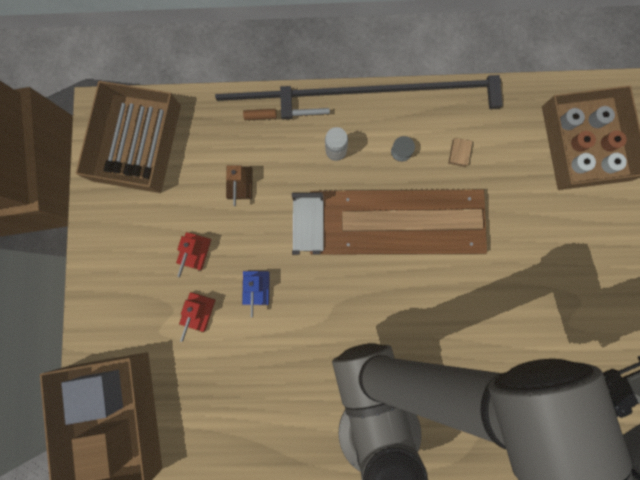

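View pics/a_wrist.png

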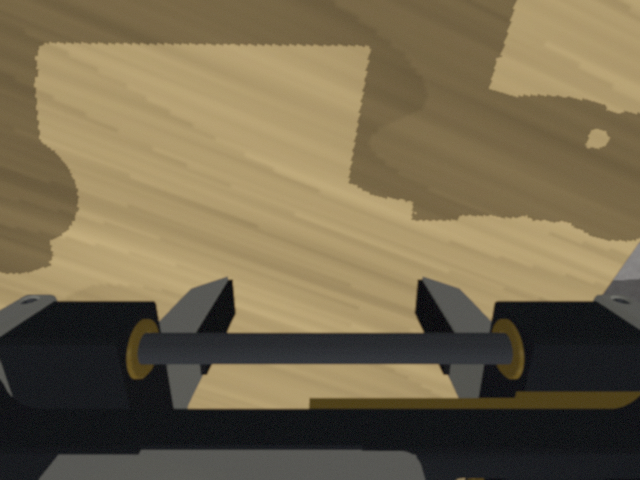

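```bash
cat > h.py <<'E'
import numpy as np, cv2
from scipy.spatial.transform import Rotation as R
def K(d):
    f=240/np.tan(np.radians(d["fov_y"]/2)); return f,d["cx"],d["cy"]
def proj(d,P):
    f,cx,cy=K(d); P=np.atleast_2d(P)
    c=(P-d["position"])@R.from_rotvec(d["attitude"]).as_matrix()
    return np.c_[f*c[:,0]/c[:,2]+cx,f*c[:,1]/c[:,2]+cy]
def atz(d,uv,z):
    f,cx,cy=K(d); uv=np.atleast_2d(uv)
    r=np.c_[(uv[:,0]-cx)/f,(uv[:,1]-cy)/f,np.ones(len(uv))]@R.from_rotvec(d["attitude"]).as_matrix().T
    p=d["position"]; return p+r*((z-p[2])/r[:,2])[:,None]
E
python3 - <<'E'
from station import ctrl,cams
import cv2,pickle
for n in ["scene","top"]:
    d=cams.get_image(n); pickle.dump(d,open(f"a_{n}.pkl","wb"))
    p=d["pixels"][:,:,::-1]
    if n=="top":
        cv2.imwrite("pics/b_top1.png",cv2.resize(p[160:280,210:350],(700,600),interpolation=cv2.INTER_CUBIC))
        cv2.imwrite("pics/b_top2.png",cv2.resize(p[160:280,340:500],(800,600),interpolation=cv2.INTER_CUBIC))
    else:
        cv2.imwrite("pics/b_sc1.png",cv2.resize(p[190:320,140:300],(800,650),interpolation=cv2.INTER_CUBIC)[:600])
        cv2.imwrite("pics/b_sc2.png",cv2.resize(p[240:410,260:430],(600,600),interpolation=cv2.INTER_CUBIC))
E
```

```text
(no output)
```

View pics/b_top1.png

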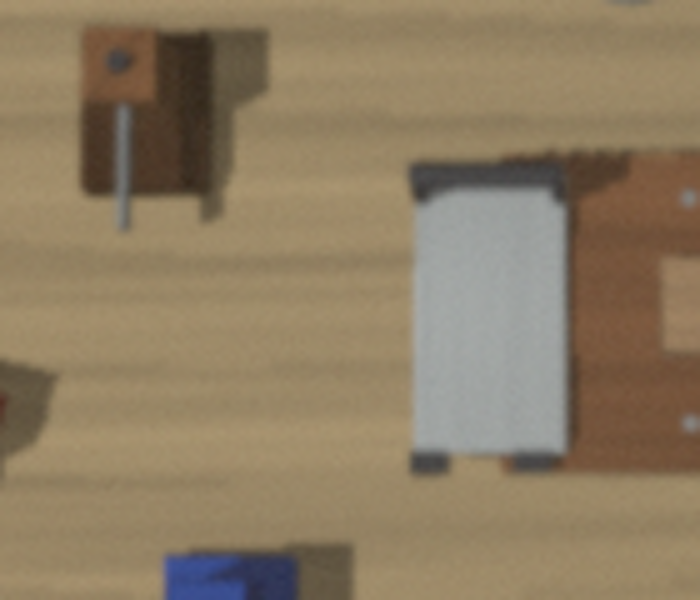

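View pics/b_top2.png

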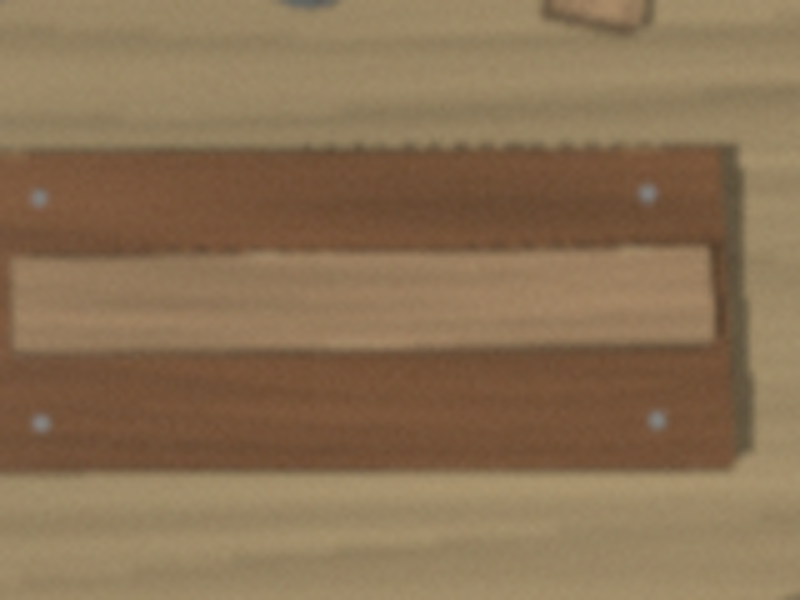

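View pics/b_sc1.png

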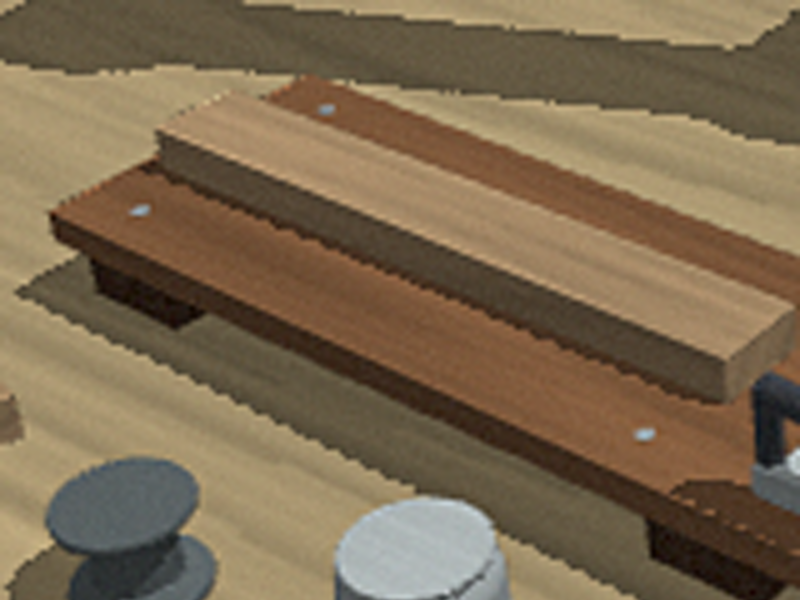

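View pics/b_sc2.png

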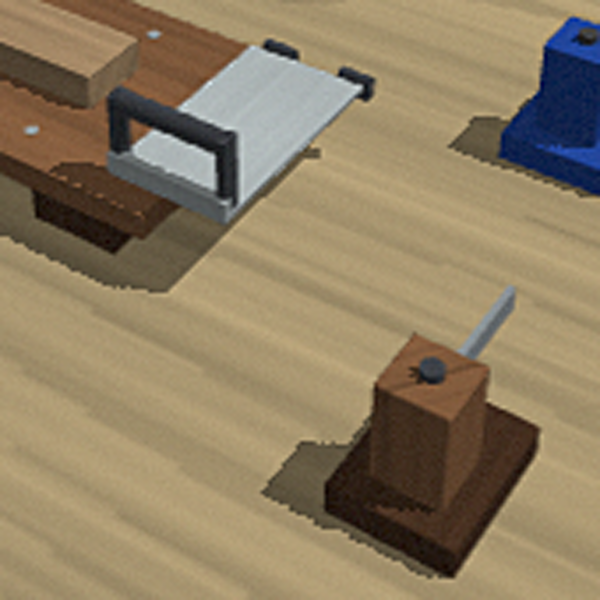

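```bash
cat > fit.py <<'E'
import pickle,numpy as np
from h import *
from scipy.optimize import least_squares
T=pickle.load(open("a_top.pkl","rb"));S=pickle.load(open("a_scene.pkl","rb"))
def fr(p,l):
    # frame: y outward yaw; local x away; R rotates about z by yaw a (y axis world y when a=0)
    c,s=np.cos(p[2]),np.sin(p[2]); l=np.array(l,float)
    return np.c_[p[0]+c*l[:,0]-s*l[:,1],p[1]+s*l[:,0]+c*l[:,1],l[:,2]]
def fit(ob,x0,name):
    f=lambda p:np.concatenate([(proj(d,fr(p,[l]))[0]-uv) for d,l,uv in ob])
    r=least_squares(f,x0,loss='soft_l1'); print(name,r.x.round(4));print(f(r.x).reshape(-1,2).round(1).tolist()); return r.x
st=fit([(T,(.085,-.46,.05),(485.4,189.2)),(T,(-.085,-.46,.05),(486.8,253.8)),(T,(-.085,0,.05),(310.6,254)),
 (S,(.085,-.46,.05),(150,233)),(S,(-.085,-.46,.05),(201,205))],[.6,.1,0],"stand")
bo=fit([(T,(.025,.18,.074),(342.4,211.4)),(T,(-.025,.18,.074),(342.8,230.4)),(T,(.025,-.18,.074),(482,209)),(T,(-.025,-.18,.074),(483,228.6)),
 (S,(.025,-.18,.074),(171.4,216.4)),(S,(.025,.18,.074),(285.4,262)),(S,(-.025,.18,.074),(299.4,251.6)),(S,(-.025,-.18,.074),(185.6,208.4))],[.6,-.1,0],"board")
def tri(uvs):
    f=lambda P:np.concatenate([proj(d,P)[0]-uv for d,uv in uvs])
    r=least_squares(f,[.6,.1,.08]);return r.x,f(r.x)
g=tri([(T,(234.7,206)),(S,(405,322))]);h=tri([(T,(307.8,195.6)),(S,(309.6,273.1))])
loc=lambda P:fr([0,0,-st[2]],[[P[0]-st[0],P[1]-st[1],P[2]]])
for n,x in(("gauge",g),("handle",h)):print(n,x[0].round(4),x[1].round(1),"stand frame",loc(x[0]).round(4))
print("board in stand",loc([bo[0],bo[1],.062]), "handle expected",fr(st,[[-.08+.142,.005,.102]]),"gauge exp x",fr(st,[[.043,.21,.063]]))
E
python3 fit.py
```

```text
stand [ 0.5499  0.1665 -0.0224]
[[-1.0, 0.2], [0.5, -0.1], [-0.5, 0.0], [-1.5, -0.8], [0.3, -0.5]]
board [ 0.5447 -0.0962 -0.0107]
[[-0.8, 0.1], [-0.9, 0.2], [-0.3, 0.2], [-0.2, -0.1], [-1.2, -0.6], [-0.6, -0.0], [-0.3, -1.0], [0.2, -0.7]]
gauge [0.5945 0.365  0.0664] [-0.5  0.2 -0.3  0. ] stand frame [[0.0401 0.1994 0.0664]]
handle [0.608  0.1711 0.1037] [-0.9  0.6 -0.8 -0. ] stand frame [[0.0579 0.0058 0.1037]]
board in stand [[ 0.00059523 -0.26277888  0.062     ]] handle expected [[0.61203752 0.17011976 0.102     ]] gauge exp x [[0.59762952 0.37549359 0.063     ]]
```

```bash
cat > go.py <<'E'
import sys,numpy as np
from station import ctrl
from scipy.spatial.transform import Rotation as R
def delta(P,yaw):
    s=ctrl.state(); R0=R.from_rotvec(s["orientation"])
    x=[np.cos(yaw),np.sin(yaw),0];z=[0,0,-1];y=np.cross(z,x)
    Rt=R.from_matrix(np.c_[x,y,z])
    print("t",s["time"],"pos",s["tool_pos"].round(4),"F",s["force"].round(1),"w",round(s["grip_width"],4),"j",s["joints"].round(2))
    print("shift mm",(R0.inv().apply(np.array(P)-s["tool_pos"])*1e3).round(1),"turn",(R0.inv()*Rt).as_rotvec().round(4))
    # world axes in tool
    print("tool axes in world\n",R0.as_matrix().round(3))
if __name__=="__main__": a=[float(v) for v in sys.argv[1:]]; delta(a[:3],a[3])
E
python3 go.py .610 .1705 .20 1.549
python3 -c "
from fit import *
print(atz(T,[[337,137],[403,146]],[.11])[0],atz(T,[[403,150]],.045))"|tail -2
```

```text
t 0.25 pos [ 0.1907 -0.489   0.2264] F [0.8 0.6 0.5] w 0.0916 j [-1.35  0.34  1.52 -0.    1.28 -0.15]
shift mm [ 630.2 -462.1   26.8] turn [-5.0000e-04 -4.0000e-04 -1.1772e+00]
tool axes in world
 [[ 0.932  0.363 -0.   ]
 [ 0.363 -0.932  0.001]
 [ 0.    -0.001 -1.   ]]
board in stand [[ 0.00059523 -0.26277888  0.062     ]] handle expected [[0.61203752 0.17011976 0.102     ]] gauge exp x [[0.59762952 0.37549359 0.063     ]]
[0.75882364 0.09077046 0.11      ] [[ 0.74005492 -0.08713463  0.045     ]]
```

Request:
play_rows(
  rows=[
    [-1,40,-29,0,0,0,-0.15],
    [-1,80,-58,0,0,0,-0.29],
    [-1,120,-88,0,0,0,-0.44],
    [-1,160,-117,0,0,0,-0.59],
    [-1,200,-146,0,0,0,-0.74],
    [-1,240,-175,0,0,0,-0.88],
    [-1,280,-204,0,0,0,-1.03],
    [-1,320,-234,0,0,0,-1.177],
  ],
  force=40,
)

```text
time: 1.05
tool_pos: [0.4046, -0.1531, 0.2269]
orientation: [2.239, 2.203, 0.0]
force: [1.4, -0.8, -0.3]
grip_width: 0.0917
```

```bash
python3 go.py .610 .1705 .20 1.549
```

```text
t 1.05 pos [ 0.4046 -0.1531  0.2269] F [ 1.4 -0.8 -0.3] w 0.0917 j [-0.54  0.17  1.76 -0.    1.21 -0.52]
shift mm [326.9 200.1  26.9] turn [0.0006 0.0005 0.0057]
tool axes in world
 [[ 0.016  1.     0.001]
 [ 1.    -0.016 -0.001]
 [-0.001  0.001 -1.   ]]
```

Request:
play_rows(
  rows=[
    [-1,41,25,5,0,0,0],
    [-1,82,50,10,0,0,0],
    [-1,123,75,15,0,0,0],
    [-1,164,100,20,0,0,0],
    [-1,205,125,27,0,0,0],
    [-1,246,150,27,0,0,0.0],
    [-1,287,175,27,0,0,0.005],
    [-1,327,200,27,0,0,0.005],
  ],
)

```text
time: 1.85
tool_pos: [0.6117, 0.1696, 0.1994]
orientation: [-2.251, -2.191, 0.001]
force: [0.7, -1.1, 0.2]
grip_width: 0.0917
```

```bash
python3 go.py .610 .1705 .087 1.549
python3 - <<'E'
from station import cams
import cv2,pickle
for n in ["wrist","scene"]:
    d=cams.get_image(n);pickle.dump(d,open(f"c_{n}.pkl","wb"));cv2.imwrite(f"pics/c_{n}.png",d["pixels"][:,:,::-1])
E
```

```text
t 1.85 pos [0.6117 0.1696 0.1994] F [ 0.7 -1.1  0.2] w 0.0917 j [ 0.15  0.57  1.24 -0.    1.34  0.18]
shift mm [  0.8  -1.7 112.4] turn [-0.0003  0.0002 -0.005 ]
tool axes in world
 [[ 0.027  1.    -0.   ]
 [ 1.    -0.027 -0.   ]
 [-0.    -0.    -1.   ]]
```

View pics/c_wrist.png

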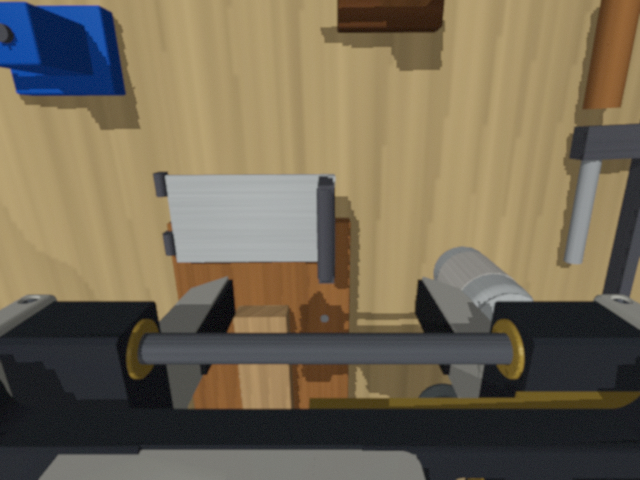

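View pics/c_scene.png

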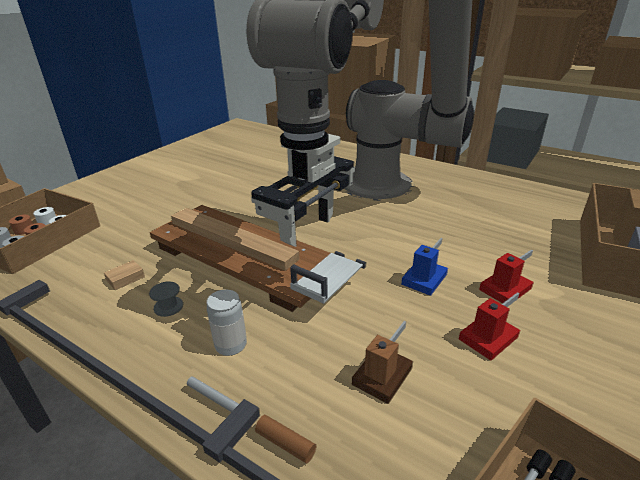

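Run:
```python
import pickle
from h import *
from station import ctrl
p=ctrl.state()["tool_pos"];print(p)
for n in["wrist","scene"]:
    d=pickle.load(open(f"c_{n}.pkl","rb"));print(n,d["position"],proj(d,[p,p+[0,0,.047],[.611,.1705,.102],[.608,.171,.1037]]).round(1))
W=pickle.load(open("c_wrist.pkl","rb"))
print(atz(W,[[326,186],[326,278]],.102), R.from_rotvec(W["attitude"]).as_matrix().round(3))
```

```text
[0.61255648 0.17249843 0.19820065]
wrist [0.61447268 0.25309763 0.35628905] [[325.4 290.5]
 [325.5 348.2]
 [323.3 235.2]
 [319.3 235.4]]
scene [1.15059081 0.56968128 0.61017595] [[306.3 231.9]
 [305.4 208.5]
 [307.7 274.5]
 [308.8 273.1]]
[[0.61406698 0.20843363 0.102     ]
 [0.61219408 0.13448579 0.102     ]] [[ 1.    -0.025 -0.009]
 [-0.026 -0.951 -0.308]
 [-0.001  0.308 -0.951]]
```

Request:
play_rows(
  rows=[
    [-1,0,0,40,0,0,0],
    [-1,0,0,80,0,0,0],
    [-1,0,0,105,0,0,0],
    [-1,0,0,113,0,0,0],
    [0.2,0,0,113,0,0,0],
    [0.8,0,0,113,0,0,0],
    [0.8,0,0,113,0,0,0],
    [0.8,0,0,113,0,0,0],
  ],
  force=40,
)

```text
time: 2.75
tool_pos: [0.6118, 0.1677, 0.0883]
orientation: [2.25, 2.19, 0.003]
force: [1.2, -0.8, 0.4]
grip_width: 0.0647
```

Request:
play_rows(
  rows=[
    [1,0,0,0,0,0,0],
    [1,0,0,0,0,0,0],
    [1,0,0,0,0,0,0],
    [1,0,0,0,0,0,0],
  ],
)

```text
time: 3.15
tool_pos: [0.611, 0.1676, 0.0867]
orientation: [2.251, 2.191, -0.0]
force: [-0.2, 0.4, 0.5]
grip_width: 0.0322
```

```bash
python3 go.py .610 .1705 .085 1.545
python3 - <<'E'
from station import cams
import cv2,pickle
for n in ["wrist","scene"]:
    d=cams.get_image(n);pickle.dump(d,open(f"d_{n}.pkl","wb"));p=d["pixels"][:,:,::-1]
    if n=="scene":p=cv2.resize(p[190:310,230:390],(800,600),interpolation=cv2.INTER_CUBIC)
    cv2.imwrite(f"pics/d_{n}.png",p)
E
```

```text
t 3.15 pos [0.611  0.1676 0.0867] F [-0.2  0.4  0.5] w 0.0322 j [ 0.15  0.67  1.38 -0.    1.09  0.17]
shift mm [ 2.8 -1.1  1.7] turn [-0.      0.0001 -0.0012]
tool axes in world
 [[ 0.027  1.    -0.   ]
 [ 1.    -0.027 -0.   ]
 [-0.    -0.    -1.   ]]
```

View pics/d_scene.png

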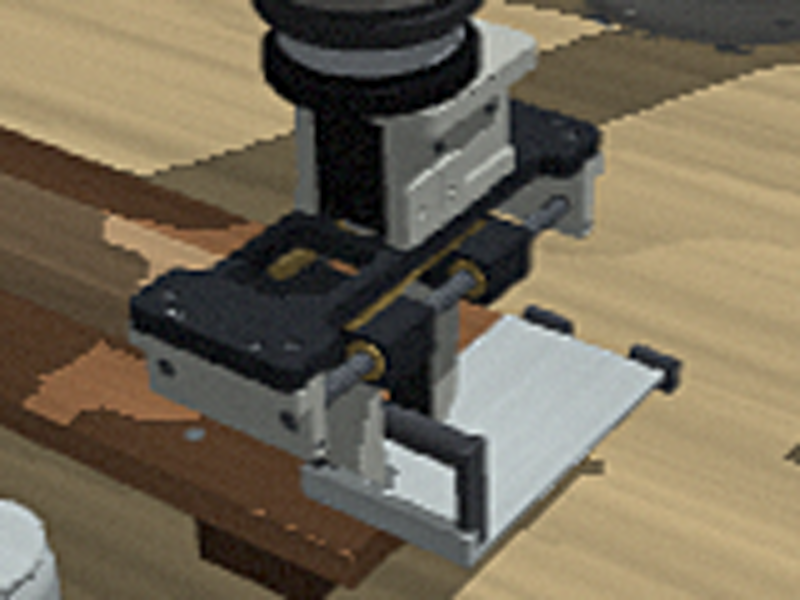

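Request:
play_rows(
  rows=[
    [1,0,0,0,0,0,0],
    [1,0,0,0,0,0,0],
    [1,0,0,0,0,0,0],
    [1,0,0,0,0,0,0],
    [1,0,0,0,0,0,0],
  ],
)

```text
time: 3.75
tool_pos: [0.6122, 0.1676, 0.0868]
orientation: [2.25, 2.19, 0.003]
force: [5.7, -0.8, -2.3]
grip_width: 0.0129
```

```bash
python3 go.py .610 .1705 .085 1.545
python3 - <<'E'
from station import cams
import cv2,pickle
for n in ["top","wrist"]:
    d=cams.get_image(n);pickle.dump(d,open(f"e_{n}.pkl","wb"));p=d["pixels"][:,:,::-1]
    cv2.imwrite(f"pics/e_{n}.png",p)
E
```

```text
t 3.75 pos [0.6122 0.1676 0.0868] F [ 5.7 -0.8 -2.3] w 0.0129 j [ 0.15  0.67  1.38 -0.    1.09  0.17]
shift mm [ 2.8 -2.2  1.8] turn [ 0.0025 -0.0002 -0.0013]
tool axes in world
 [[ 0.027  1.     0.003]
 [ 1.    -0.027  0.   ]
 [ 0.     0.003 -1.   ]]
```

View pics/e_wrist.png

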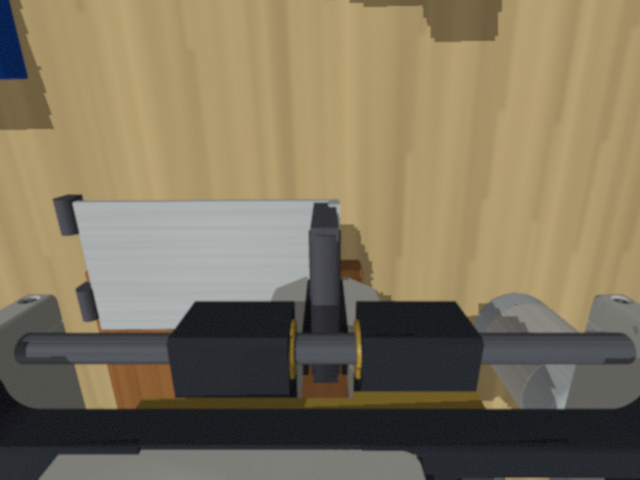

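Request:
play_rows(
  rows=[
    [1,0,-2.5,-7.4,0,0,0],
    [1,0,-5.4,-14.6,0,0,0],
    [1,0,-8.6,-21.7,0,0,0],
    [1,0,-12.2,-28.6,0,0,0],
    [1,0,-16.2,-35.3,0,0,0],
    [1,0,-20.5,-41.7,0,0,0],
    [1,0,-25.2,-48,0,0,0],
    [1,0,-30.2,-54,0,0,0],
  ],
)

```text
time: 4.65
tool_pos: [0.5833, 0.1682, 0.1414]
orientation: [2.248, 2.188, 0.007]
force: [9.9, -0.4, -4.5]
grip_width: 0.0127
```

```bash
python3 go.py .610 .1705 .085 1.549
```

```text
t 4.65 pos [0.5833 0.1682 0.1414] F [ 9.9 -0.4 -4.5] w 0.0127 j [ 0.16  0.56  1.41 -0.    1.16  0.18]
shift mm [ 3.  26.2 56.6] turn [ 0.0063 -0.0002 -0.0055]
tool axes in world
 [[ 0.027  1.     0.006]
 [ 1.    -0.027  0.   ]
 [ 0.     0.006 -1.   ]]
```

Request:
play_rows(
  rows=[
    [1,0,-5.3,-5.7,0,0,0],
    [1,0,-10.9,-11.2,0,0,0],
    [1,0,-16.7,-16.3,0,0,0],
    [1,0,-22.8,-21.1,0,0,0],
    [1,0,-29.2,-25.6,0,0,0],
    [1,0,-35.7,-29.8,0,0,0],
    [1,0,-42.5,-33.6,0,0,0],
    [1,0,-42.5,-33.6,0,0,0],
  ],
)

```text
time: 5.45
tool_pos: [0.5418, 0.1691, 0.1773]
orientation: [2.246, 2.186, 0.012]
force: [6.8, -2.6, 7.5]
grip_width: 0.013
```

```bash
python3 go.py .610 .1705 .085 1.549
python3 - <<'E'
from station import cams
import cv2,pickle
for n in ["top","scene"]:
    d=cams.get_image(n);pickle.dump(d,open(f"f_{n}.pkl","wb"));p=d["pixels"][:,:,::-1]
    if n=="scene":p=cv2.resize(p[170:310,230:400],(728,600),interpolation=cv2.INTER_CUBIC)
    cv2.imwrite(f"pics/f_{n}.png",p)
E
```

```text
t 5.45 pos [0.5418 0.1691 0.1773] F [ 6.8 -2.6  7.5] w 0.013 j [ 0.17  0.46  1.49 -0.    1.19  0.2 ]
shift mm [ 3.2 67.1 93.1] turn [ 0.0108 -0.0001 -0.0054]
tool axes in world
 [[ 0.027  1.     0.011]
 [ 1.    -0.027 -0.   ]
 [ 0.     0.011 -1.   ]]
```

View pics/f_scene.png

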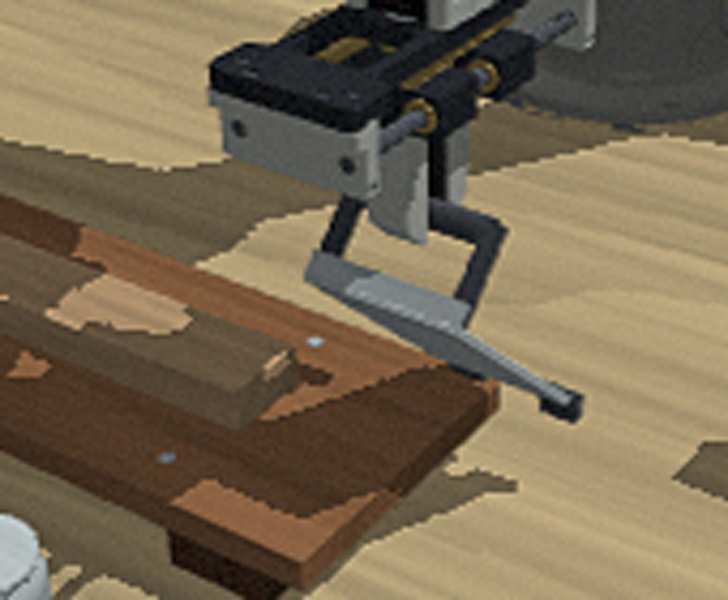

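```bash
cat > ov.py <<'E'
import pickle,sys
from fit import *
st=fit([(T,(.085,-.46,.05),(485.4,189.2)),(T,(-.085,-.46,.05),(486.8,253.8)),(T,(-.085,0,.05),(310.6,254)),
 (S,(.085,-.46,.05),(150,233)),(S,(-.085,-.46,.05),(201,205)),(S,(.085,0,.05),(300.5,302.6)),(S,(-.085,0,.05),(346,262-1))],[.6,.1,0],"stand2")
def G(a,u,y,n):
    return fr(st,[(-.08+u*np.cos(a)-n*np.sin(a),y,.058+u*np.sin(a)+n*np.cos(a))])[0]
def draw(pkl,out,x0,y0,w,h,s,angs):
    d=pickle.load(open(pkl,"rb"));im=cv2.resize(d["pixels"][y0:y0+h,x0:x0+w,::-1],None,fx=s,fy=s,interpolation=cv2.INTER_CUBIC)
    pp=lambda P:tuple(int(round(v)) for v in ((proj(d,P)[0]-[x0,y0]+.5)*s-.5))
    for a,c in angs:
        a=np.radians(a)
        L=[[(0,-.035,.001),(.146,-.035,.001),(.146,.045,.001),(0,.045,.001),(0,-.035,.001)],[(.142,-.04,.044),(.142,.05,.044)],[(.146,.045,.001),(.146,.045,-.004),(.146,-.035,-.004)]]
        for l in L:
            for p,q in zip(l,l[1:]):cv2.line(im,pp(G(a,*p)),pp(G(a,*q)),c,1,cv2.LINE_AA)
    q=[fr(st,[p])[0] for p in [(.085,-.2,.05),(.085,0,.05),(-.085,0,.05)]]
    for a,b in zip(q,q[1:]):cv2.line(im,pp(a),pp(b),(255,0,255),1,cv2.LINE_AA)
    cv2.imwrite(out,im)
E
python3 - <<'E'
from ov import *
draw("f_scene.pkl","pics/f_ov.png",280,180,110,135,5,[(41,(0,0,255)),(45,(0,255,0)),(49,(255,0,0))][0:3])
draw("a_scene.pkl","pics/f_ov0.png",280,230,110,85,5,[(0,(0,255,0))])
E
```

```text
stand [ 0.5499  0.1665 -0.0224]
[[-1.0, 0.2], [0.5, -0.1], [-0.5, 0.0], [-1.5, -0.8], [0.3, -0.5]]
board [ 0.5447 -0.0962 -0.0107]
[[-0.8, 0.1], [-0.9, 0.2], [-0.3, 0.2], [-0.2, -0.1], [-1.2, -0.6], [-0.6, -0.0], [-0.3, -1.0], [0.2, -0.7]]
gauge [0.5945 0.365  0.0664] [-0.5  0.2 -0.3  0. ] stand frame [[0.0401 0.1994 0.0664]]
handle [0.608  0.1711 0.1037] [-0.9  0.6 -0.8 -0. ] stand frame [[0.0579 0.0058 0.1037]]
board in stand [[ 0.00059523 -0.26277888  0.062     ]] handle expected [[0.61203752 0.17011976 0.102     ]] gauge exp x [[0.59762952 0.37549359 0.063     ]]
stand2 [ 0.5505  0.1678 -0.0226]
[[-1.5, 0.0], [0.0, -0.3], [-0.9, -0.2], [-1.3, -0.5], [0.5, -0.3], [-1.2, -0.7], [0.4, -1.7]]
```

View pics/f_ov.png

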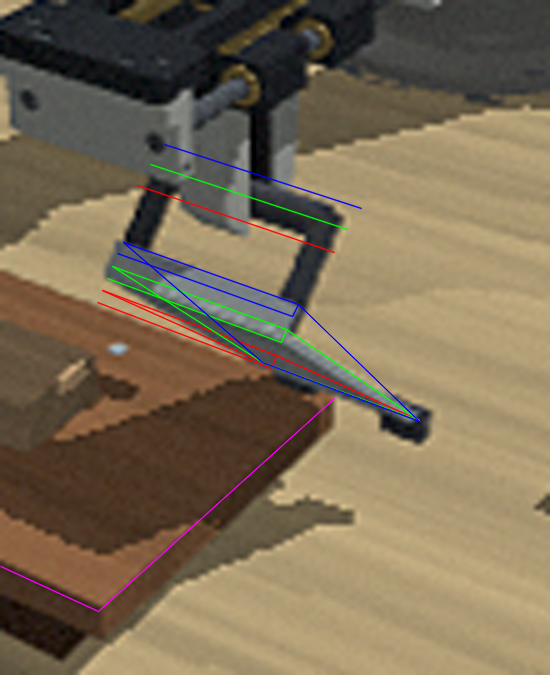

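View pics/f_ov0.png

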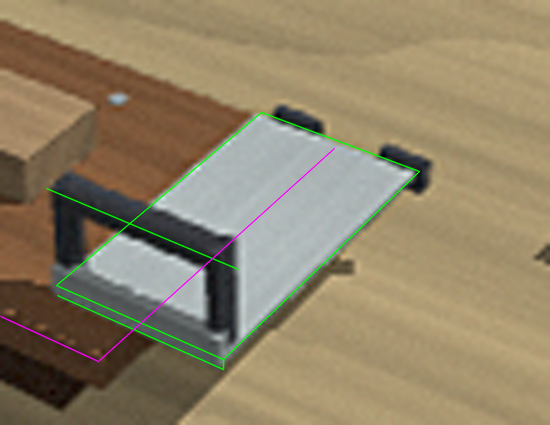

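Request:
play_rows(
  rows=[
    [0,0,0,0,0,0,0],
    [-1,0,0,0,0,0,0],
    [-1,0,0,0,0,0,0],
    [-1,0,0,0,0,0,0],
    [-1,0,0,0,0,0,0],
    [-1,0,0,0,0,0,0],
    [-1,0,0,-20,0,0,0],
    [-1,0,0,-55,0,0,0],
  ],
)

```text
time: 6.35
tool_pos: [0.5369, 0.1694, 0.2274]
orientation: [-2.249, -2.189, 0.008]
force: [0.5, 1.1, -0.6]
grip_width: 0.0719
```

```bash
python3 go.py .545 -.22 .20 1.560
python3 - <<'E'
from station import cams
import cv2,pickle
for n in ["scene"]:
    d=cams.get_image(n);pickle.dump(d,open(f"g_{n}.pkl","wb"))
from ov import *
draw("g_scene.pkl","pics/g_ov.png",280,180,110,135,4,[(45,(0,255,0))])
E
```

```text
t 6.35 pos [0.5369 0.1694 0.2274] F [ 0.5  1.1 -0.6] w 0.0719 j [ 0.17  0.41  1.41 -0.    1.32  0.2 ]
shift mm [-389.    18.8   27.8] turn [-0.0061  0.0012 -0.0162]
tool axes in world
 [[ 0.027  1.    -0.006]
 [ 1.    -0.027 -0.001]
 [-0.001 -0.006 -1.   ]]
stand [ 0.5499  0.1665 -0.0224]
[[-1.0, 0.2], [0.5, -0.1], [-0.5, 0.0], [-1.5, -0.8], [0.3, -0.5]]
board [ 0.5447 -0.0962 -0.0107]
[[-0.8, 0.1], [-0.9, 0.2], [-0.3, 0.2], [-0.2, -0.1], [-1.2, -0.6], [-0.6, -0.0], [-0.3, -1.0], [0.2, -0.7]]
gauge [0.5945 0.365  0.0664] [-0.5  0.2 -0.3  0. ] stand frame [[0.0401 0.1994 0.0664]]
handle [0.608  0.1711 0.1037] [-0.9  0.6 -0.8 -0. ] stand frame [[0.0579 0.0058 0.1037]]
board in stand [[ 0.00059523 -0.26277888  0.062     ]] handle expected [[0.61203752 0.17011976 0.102     ]] gauge exp x [[0.59762952 0.37549359 0.063     ]]
stand2 [ 0.5505  0.1678 -0.0226]
[[-1.5, 0.0], [0.0, -0.3], [-0.9, -0.2], [-1.3, -0.5], [0.5, -0.3], [-1.2, -0.7], [0.4, -1.7]]
```

View pics/g_ov.png

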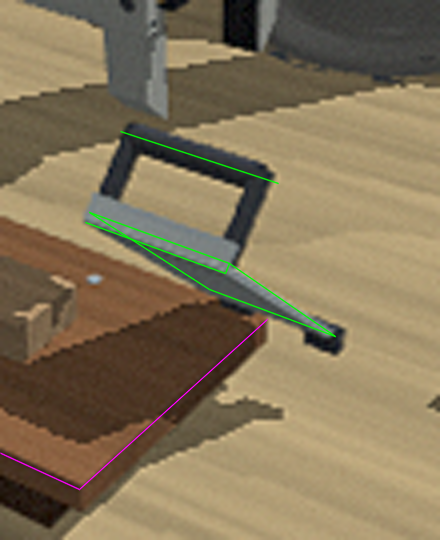

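Request:
play_rows(
  rows=[
    [-1,-48,2,0,0,0,0],
    [-1,-96,2,0,0,0,0],
    [-1,-144,2,0,0,0,0],
    [-1,-192,2,0,0,0,-0.005],
    [-1,-240,5,5,0,0,-0.01],
    [-1,-288,9,10,0,0,-0.016],
    [-1,-336,13,15,0,0,-0.016],
    [-1,-384,16,20,0,0,-0.016],
  ],
)

```text
time: 7.2
tool_pos: [0.5439, -0.2166, 0.2092]
orientation: [2.233, 2.209, 0.0]
force: [0.7, 0.6, -1.1]
grip_width: 0.0919
```

Request:
play_rows(
  rows=[
    [-1,-30,1,3,0,0,0],
    [-1,-46,1,5,0,0,0],
    [-1,-46,1,5,0,0,0],
  ],
)

```text
time: 7.5
tool_pos: [0.5441, -0.262, 0.2036]
orientation: [-2.236, -2.206, 0.0]
force: [0.1, 0.4, 0.1]
grip_width: 0.0919
```

```bash
python3 go.py .543 -.262 .054 1.560
python3 - <<'E'
from station import cams
import cv2,pickle
for n in ["scene","top","wrist"]:
    d=cams.get_image(n);pickle.dump(d,open(f"i_{n}.pkl","wb"));p=d["pixels"][:,:,::-1]
    if n=="top":p=cv2.resize(p[180:270,220:360],(840,540),interpolation=cv2.INTER_CUBIC)[:,:800]
    if n=="scene":p=cv2.resize(p[200:290,280:370],(600,600),interpolation=cv2.INTER_CUBIC)
    cv2.imwrite(f"pics/i_{n}.png",p)
E
```

```text
t 7.5 pos [ 0.5441 -0.262   0.2036] F [0.1 0.4 0.1] w 0.0919 j [-0.58  0.51  1.33 -0.    1.31 -0.56]
shift mm [ -0.   -1.  149.6] turn [-0.0008 -0.0004 -0.0026]
tool axes in world
 [[ 0.013  1.    -0.001]
 [ 1.    -0.013  0.   ]
 [ 0.    -0.001 -1.   ]]
```

View pics/i_scene.png

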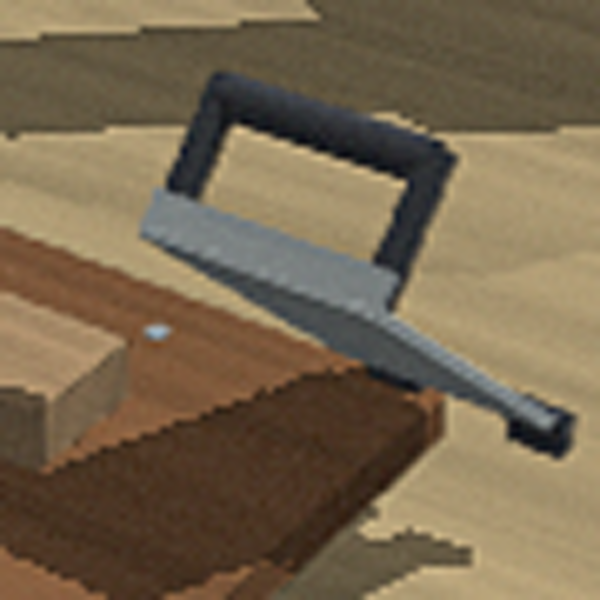

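View pics/i_top.png

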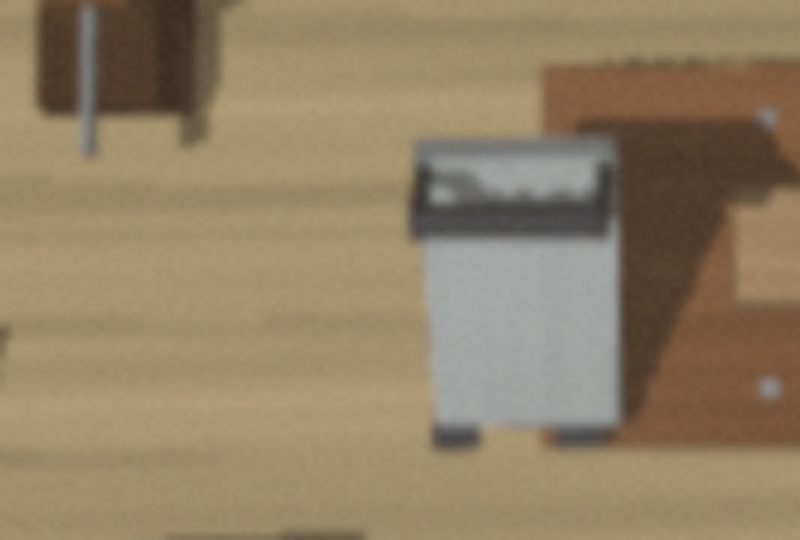

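View pics/i_wrist.png

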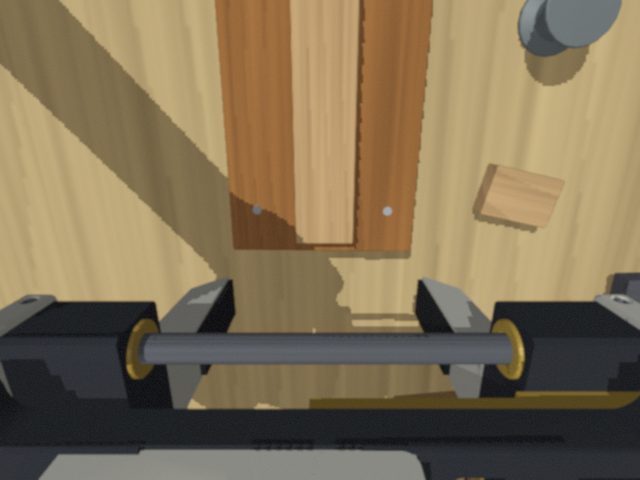

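```bash
python3 - <<'E' | tail -4
from fit import *
W=pickle.load(open("i_wrist.pkl","rb"))
a=h[0]
b=tri([(T,(305.3,216.8)),(S,(330.2,218.8))]);print(b)
sh=b[0]-a; print(sh, "exp -72.7, 87.6; angle from closed:", np.degrees(2*np.arcsin(np.hypot(sh[0],sh[2])/2/.1487)), "via dir", 2*(90-17.2-np.degrees(np.arctan2(-sh[0],sh[2])))if 0 else 2*(np.degrees(np.arctan2(-sh[0],sh[2]))-17.2))
print(atz(W,[[296,244],[354,243]],.074), W["position"])
E
```

```text
(array([0.53929499, 0.17353197, 0.18933298]), array([-0.98471253,  0.64483519, -0.9566635 , -0.03252771]))
[-0.06866856  0.00248196  0.0856448 ] exp -72.7, 87.6; angle from closed: 43.32189860485706 via dir 43.044107425470465
[[ 0.51962834 -0.27699657  0.074     ]
 [ 0.57031307 -0.2765837   0.074     ]] [ 0.54594792 -0.17614947  0.36124666]
```

Request:
play_rows(
  rows=[
    [-1,0,0,45,0,0,0],
    [-1,0,0,90,0,0,0],
    [-1,0,0,125,0,0,0],
    [-1,0,0,140,0,0,0],
    [-1,0,0,148,0,0,0],
    [-1,0,0,148,0,0,0],
  ],
)

```text
time: 8.25
tool_pos: [0.5446, -0.2593, 0.0561]
orientation: [-2.231, -2.21, 0.0]
force: [-0.3, 0.2, 0.1]
grip_width: 0.0925
```

```bash
python3 go.py .545 -.262 .055 1.560
```

```text
t 8.25 pos [ 0.5446 -0.2593  0.0561] F [-0.3  0.2  0.1] w 0.0925 j [-0.57  0.66  1.5   0.    0.98 -0.56]
shift mm [-2.7  0.4  1.1] turn [-0.0007 -0.0005  0.0015]
tool axes in world
 [[ 0.009  1.    -0.001]
 [ 1.    -0.009  0.001]
 [ 0.001 -0.001 -1.   ]]
```

Request:
play_rows(
  rows=[
    [0,0,0,0,0,0,0],
    [0.5,0,0,0,0,0,0],
    [1,0,0,0,0,0,0],
    [1,0,0,0,0,0,0],
    [1,0,0,0,0,0,0],
    [1,0,0,0,0,0,0],
    [1,0,0,0,0,0,0],
    [1,0,0,0,0,0,0],
  ],
  force=40,
)

```text
time: 9.05
tool_pos: [0.5444, -0.2608, 0.0565]
orientation: [2.234, 2.209, -0.0]
force: [-1.5, -0.6, 2.2]
grip_width: 0.0496
```

```bash
python3 go.py .5505 .02 .055 1.549
python3 - <<'E'
from station import cams
import cv2,pickle
for n in ["scene","top"]:
    d=cams.get_image(n);pickle.dump(d,open(f"j_{n}.pkl","wb"));p=d["pixels"][:,:,::-1]
    if n=="scene":p=cv2.resize(p[150:300,140:340],(800,600),interpolation=cv2.INTER_CUBIC)
    cv2.imwrite(f"pics/j_{n}.png",p)
E
```

```text
t 9.05 pos [ 0.5444 -0.2608  0.0565] F [-1.5 -0.6  2.2] w 0.0496 j [-0.57  0.66  1.5  -0.    0.98 -0.56]
shift mm [280.9   3.    1.4] turn [0.     0.0002 0.0108]
tool axes in world
 [[ 0.011  1.    -0.   ]
 [ 1.    -0.011 -0.   ]
 [-0.     0.    -1.   ]]
```

View pics/j_scene.png

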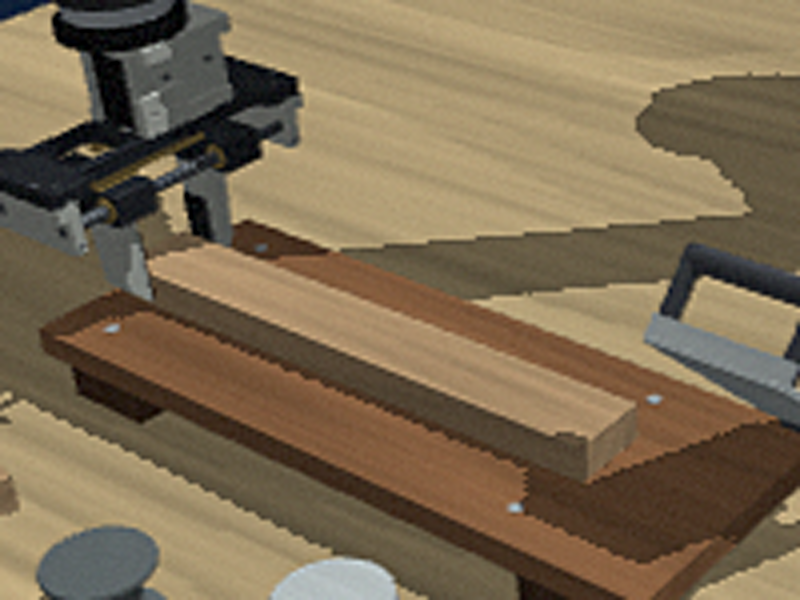

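Request:
play_rows(
  rows=[
    [1,10,0,0,0,0,0],
    [1,28,0.3,0,0,0,0.001],
    [1,46,0.5,0,0,0,0.002],
    [1,64,0.7,0,0,0,0.003],
    [1,82,1,0,0,0,0.004],
    [1,100,1.2,0,0,0,0.005],
    [1,118,1.4,0,0,0,0.006],
    [1,130,1.5,0,0,0,0.006],
  ],
)

```text
time: 9.95
tool_pos: [0.5474, -0.1286, 0.0565]
orientation: [2.239, 2.204, 0.0]
force: [-0.4, -4.2, 2.5]
grip_width: 0.0497
```

```bash
python3 go.py .5505 .02 .055 1.549
python3 - <<'E'
from station import cams
import cv2,pickle
for n in ["scene"]:
    d=cams.get_image(n);pickle.dump(d,open(f"k_{n}.pkl","wb"));p=d["pixels"][:,:,::-1]
    p=cv2.resize(p[170:350,180:420],(800,600),interpolation=cv2.INTER_CUBIC)
    cv2.imwrite(f"pics/k_{n}.png",p)
E
```

```text
t 9.95 pos [ 0.5474 -0.1286  0.0565] F [-0.4 -4.2  2.5] w 0.0497 j [-0.37  0.6   1.63 -0.    0.92 -0.35]
shift mm [148.6   0.8   1.5] turn [0.0001 0.     0.0062]
tool axes in world
 [[ 0.016  1.     0.   ]
 [ 1.    -0.016 -0.   ]
 [-0.     0.    -1.   ]]
```

View pics/k_scene.png

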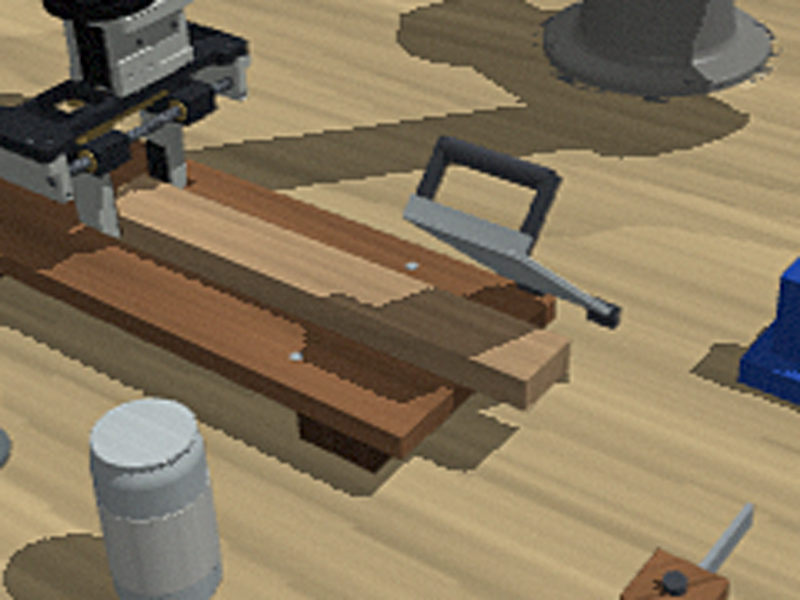

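Request:
play_rows(
  rows=[
    [1,12,0,0,0,0,0.001],
    [1,30,0.2,0,0,0,0.002],
    [1,48,0.3,0,0,0,0.003],
    [1,66,0.4,0,0,0,0.004],
    [1,84,0.6,0,0,0,0.005],
    [1,102,0.7,0,0,0,0.006],
    [1,120,0.8,0,0,0,0.006],
    [1,135,0.9,0,0,0,0.006],
  ],
)

```text
time: 10.8
tool_pos: [0.5506, 0.0048, 0.0565]
orientation: [2.247, 2.195, -0.001]
force: [0.5, -4.1, 4.7]
grip_width: 0.0502
```

Request:
play_rows(
  rows=[
    [1,0,0,0,0,0,0],
    [1,0,0,0,0,0,0],
  ],
)

```text
time: 11.0
tool_pos: [0.5506, 0.006, 0.0565]
orientation: [-2.245, -2.195, -0.003]
force: [-0.1, 6.1, 5.7]
grip_width: 0.0497
```

```bash
python3 go.py .5505 .02 .055 1.549
python3 - <<'E'
from station import cams
import cv2,pickle
for n in ["scene","top","wrist"]:
    d=cams.get_image(n);pickle.dump(d,open(f"l_{n}.pkl","wb"));p=d["pixels"][:,:,::-1]
    if n=="scene":p=cv2.resize(p[200:350,240:440],(800,600),interpolation=cv2.INTER_CUBIC)
    if n=="top":p=cv2.resize(p[160:250,200:320],(800,600),interpolation=cv2.INTER_CUBIC)
    cv2.imwrite(f"pics/l_{n}.png",p)
E
```

```text
t 11.0 pos [0.5506 0.006  0.0565] F [-0.1  6.1  5.7] w 0.0497 j [-0.13  0.58  1.66  0.    0.9  -0.11]
shift mm [14.  -0.4  1.5] turn [ 0.     -0.0023 -0.001 ]
tool axes in world
 [[ 0.023  1.     0.   ]
 [ 1.    -0.023  0.002]
 [ 0.002  0.    -1.   ]]
```

View pics/l_scene.png

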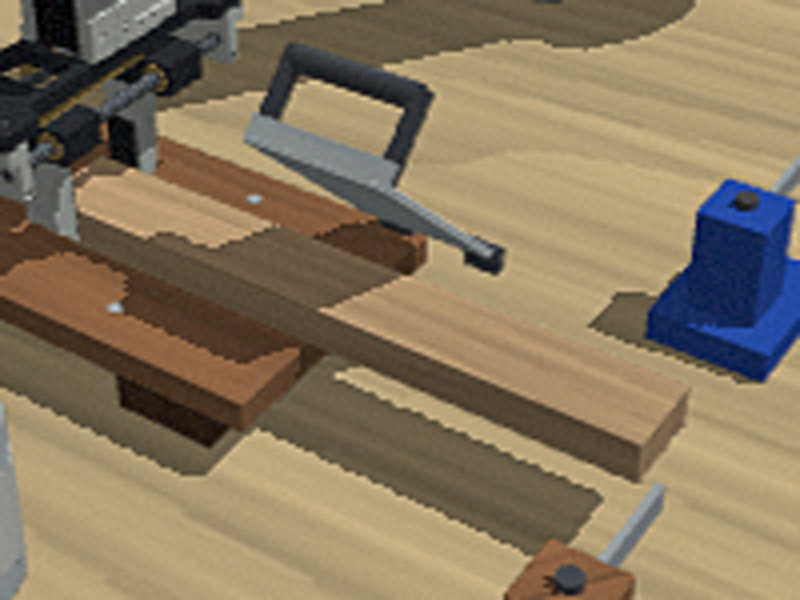

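View pics/l_top.png

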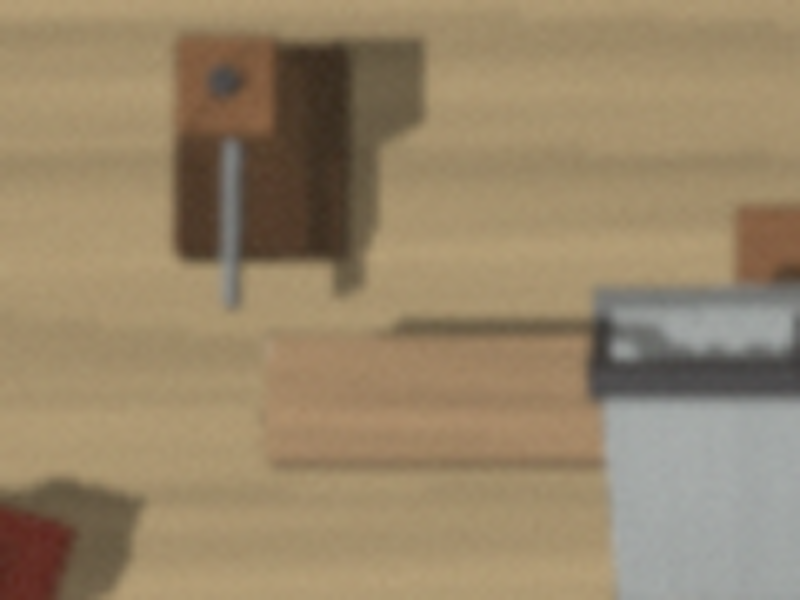

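View pics/l_wrist.png

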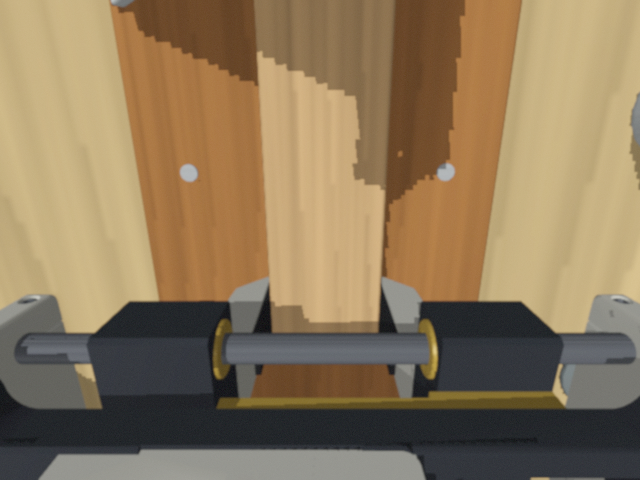

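```bash
cat > m.py <<'E'
from fit import *
st=np.array([.5505,.1678,-.0226])
def sf(P): return fr([0,0,-st[2]],np.c_[P[:,0]-st[0],P[:,1]-st[1],P[:,2]]).round(4)
def rep(bt,gt,bs,gs):
    print("TOP board",sf(atz(T,bt,.074)).tolist(),"gauge z.063/.07",sf(atz(T,gt,.063)).tolist(),sf(atz(T,gt,.07)).tolist())
    print("SCN board",sf(atz(S,bs,.074)).tolist(),"gauge",sf(atz(S,gs,.063)).tolist(),sf(atz(S,gs,.07)).tolist())
E
python3 - <<'E' |tail -2
from m import *
rep([[239.75,210.5],[240.5,229.7]],[[234.65,206.2]],[[401.2,311.2],[412,296.2]],[[405,321.8]])
E
```

```text
TOP board [[0.0267, 0.1817, 0.074], [-0.0238, 0.1786, 0.074]] gauge z.063/.07 [[0.0403, 0.1978, 0.063]] [[0.0389, 0.1962, 0.07]]
SCN board [[0.0256, 0.1839, 0.074], [-0.0228, 0.1821, 0.074]] gauge [[0.0353, 0.1971, 0.063]] [[0.0424, 0.1999, 0.07]]
```

Request:
play_rows(
  rows=[
    [1,5,0,0,0,0,0],
    [1,10,0,0,0,0,0],
    [1,14,0,0,0,0,0],
    [1,14,0,0,0,0,0],
  ],
)

```text
time: 11.55
tool_pos: [0.5511, 0.0181, 0.0565]
orientation: [2.247, 2.195, 0.0]
force: [-0.7, -2.1, 5.7]
grip_width: 0.0498
```

```bash
python3 go.py .5505 .02 .055 1.549
cat > snap.py <<'E'
from station import cams
import cv2,pickle,sys,numpy as np
k=sys.argv[1]
for n in ["scene","top"]:
    L=[cams.get_image(n) for _ in range(3)];d=L[0]
    d["pixels"]=np.mean([x["pixels"].astype(float) for x in L],0).round().astype(np.uint8)
    pickle.dump(d,open(f"{k}_{n}.pkl","wb"));p=d["pixels"][:,:,::-1]
    p=cv2.resize(p[280:340,380:440] if n=="scene" else p[190:240,220:270],(600,600),interpolation=cv2.INTER_CUBIC)
    cv2.imwrite(f"pics/{k}_{n}.png",p)
E
python3 snap.py n
```

```text
t 11.55 pos [0.5511 0.0181 0.0565] F [-0.7 -2.1  5.7] w 0.0498 j [-0.11  0.58  1.66 -0.    0.9  -0.08]
shift mm [ 1.9 -0.6  1.5] turn [ 0.0003  0.0002 -0.0014]
tool axes in world
 [[ 0.023  1.     0.   ]
 [ 1.    -0.023 -0.   ]
 [-0.     0.    -1.   ]]
```

View pics/n_scene.png

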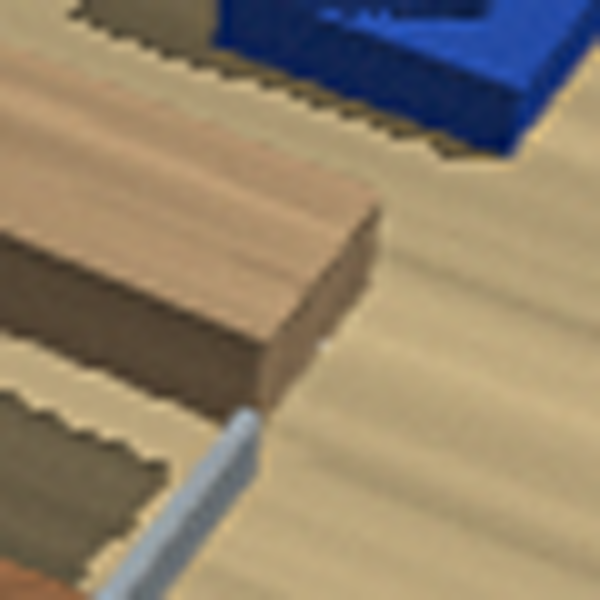

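View pics/n_top.png

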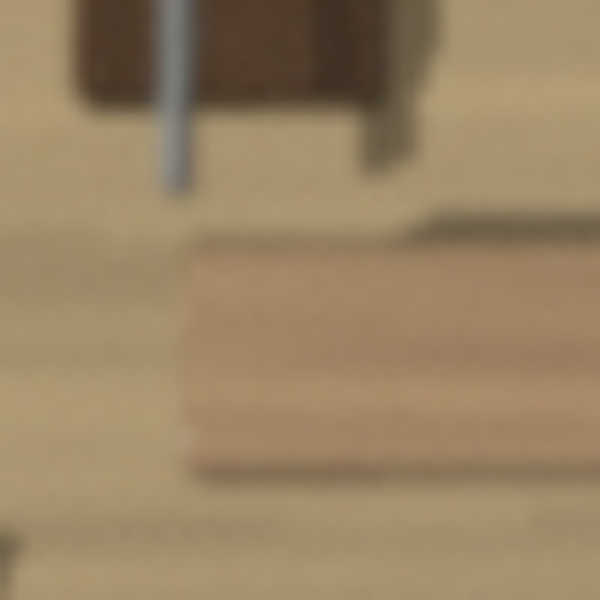

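```bash
python3 - <<'E' |tail -3
from m import *
rep([[235.1,210],[235.5,229.1]],[[234.3,205.5]],[[406.05,313.85],[417.55,300.35]],[[404.35,320.85]])
# direct: project stand-frame points for candidate y
for y in(.196,.198,.2): print(y,[proj(d,fr(st,[[.043,y-.002,.07],[.043,y+.002,.07],[.025,y,.074],[-.025,y,.074]])).round(1).tolist() for d in(T,S)])
E
```

```text
0.196 [[[235.5, 204.7], [234.0, 204.7], [234.3, 211.2], [233.8, 230.2]], [[401.8, 320.7], [403.9, 321.6], [407.6, 313.6], [419.5, 298.3]]]
0.198 [[[234.8, 204.7], [233.3, 204.7], [233.5, 211.2], [233.1, 230.2]], [[402.8, 321.1], [404.9, 322.0], [408.6, 314.0], [420.5, 298.7]]]
0.2 [[[234.0, 204.7], [232.5, 204.7], [232.7, 211.2], [232.3, 230.2]], [[403.9, 321.6], [406.0, 322.5], [409.6, 314.4], [421.5, 299.1]]]
```

```bash
python3 - <<'E' |grep -E "TOP|SCN"
from m import *
rep([[235.1,210],[235.5,229.1]],[[234.3,205.5]],[[406.05,313.85],[417.55,300.35]],[[404.35,320.85]])
E
python3 - <<'E'
import pickle,cv2
for n,(y0,y1,x0,x1) in {"top":(196,236,226,246),"scene":(292,332,390,430)}.items():
    d=pickle.load(open(f"n_{n}.pkl","rb"));p=d["pixels"][y0:y1,x0:x1,::-1]
    cv2.imwrite(f"pics/n2_{n}.png",cv2.resize(p,None,fx=15,fy=15,interpolation=cv2.INTER_NEAREST))
E
```

```text
TOP board [[0.0281, 0.1939, 0.074], [-0.0222, 0.1917, 0.074]] gauge z.063/.07 [[0.0422, 0.1988, 0.063]] [[0.0408, 0.1972, 0.07]]
SCN board [[0.0271, 0.1941, 0.074], [-0.0176, 0.1955, 0.074]] gauge [[0.0337, 0.1951, 0.063]] [[0.0409, 0.1979, 0.07]]
```

View pics/n2_top.png

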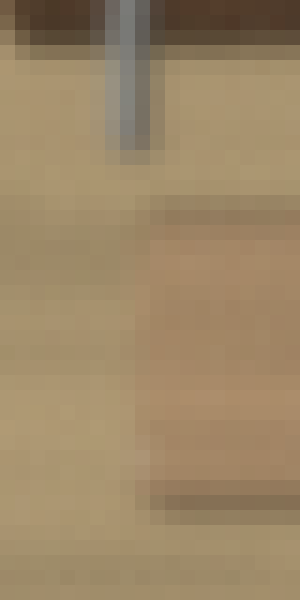

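View pics/n2_scene.png

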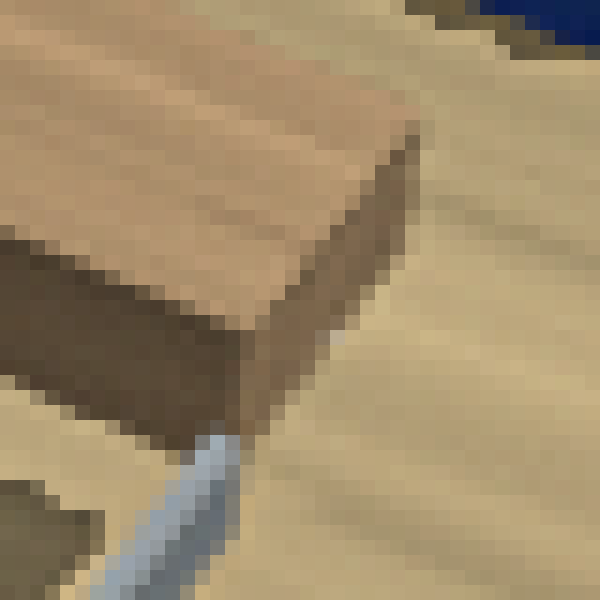

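Request:
play_rows(
  rows=[
    [1,2,0,0,0,0,0],
    [1,3.3,0,0,0,0,0],
    [1,3.3,0,0,0,0,0],
    [1,3.3,0,0,0,0,0],
  ],
)

```text
time: 12.25
tool_pos: [0.5511, 0.0208, 0.0565]
orientation: [2.247, 2.195, -0.0]
force: [-0.4, -4.4, 5.3]
grip_width: 0.0495
```

```bash
python3 go.py .5505 .02 .055 1.549;python3 snap.py o
python3 - <<'E'
import pickle,cv2
for n,(y0,y1,x0,x1) in {"top":(196,236,226,246),"scene":(292,332,390,430)}.items():
    d=pickle.load(open(f"o_{n}.pkl","rb"));p=d["pixels"][y0:y1,x0:x1,::-1]
    cv2.imwrite(f"pics/o2_{n}.png",cv2.resize(p,None,fx=15,fy=15,interpolation=cv2.INTER_NEAREST))
# subpixel in top: board edge per row, pointer centroid
import numpy as np
d=pickle.load(open("o_top.pkl","rb"))["pixels"].astype(float)
s=d[:,:,0]-d[:,:,1]  # redness
print("redness mean rows212-227", s[212:228,228:246].mean(0).round(0))
print("pointer blue-red rows 199-203",(d[199:204,228:242,2]-d[199:204,228:242,0]).mean(0).round(0))
E
```

```text
t 12.25 pos [0.5511 0.0208 0.0565] F [-0.4 -4.4  5.3] w 0.0495 j [-0.1   0.58  1.66 -0.    0.9  -0.08]
shift mm [-0.8 -0.6  1.5] turn [ 0.0003  0.0006 -0.0016]
tool axes in world
 [[ 0.023  1.     0.   ]
 [ 1.    -0.023 -0.001]
 [-0.001  0.    -1.   ]]
redness mean rows212-227 [20. 20. 20. 21. 21. 22. 27. 29. 29. 29. 29. 29. 29. 29. 29. 29. 29. 29.]
pointer blue-red rows 199-203 [-55. -55. -55. -53. -44. -23.  -7. -19. -42. -52. -54. -55. -55. -55.]
```

View pics/o2_top.png

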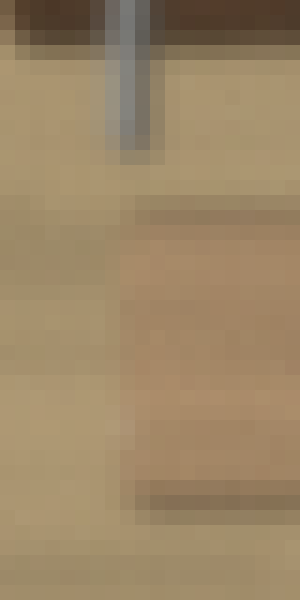

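View pics/o2_scene.png

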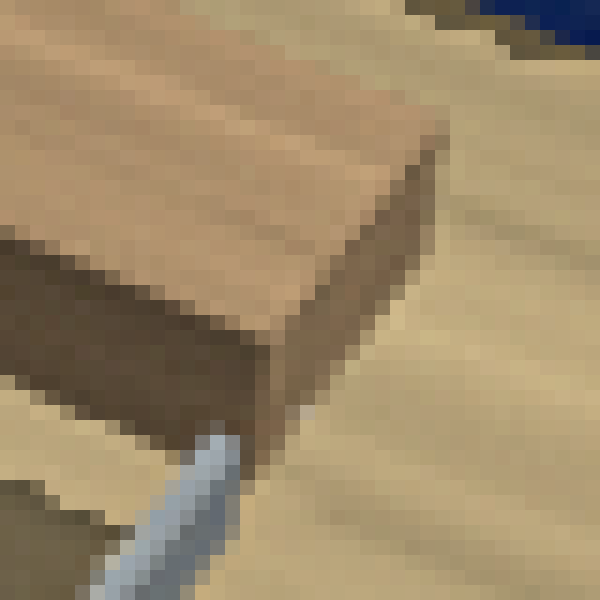

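```bash
python3 - <<'E' |grep -E "TOP|SCN"
from m import *
rep([[233.5,210],[233.5,229.1]],[[233.55,205.5]],[[407.37,314.4],[419.37,300.2]],[[404.17,320.65]])
E
python3 - <<'E'
# render-fit: model-based check; overlay predicted pointer and board for yg, yb in scene & top
import sys,io,contextlib
with contextlib.redirect_stdout(io.StringIO()):
    from m import *
import pickle
def ov(n,x0,y0,w,h,s,yg,yb,off):
    d=pickle.load(open(f"o_{n}.pkl","rb"));im=cv2.resize(d["pixels"][y0:y0+h,x0:x0+w,::-1],None,fx=s,fy=s,interpolation=cv2.INTER_NEAREST)
    pp=lambda P:tuple(int(round(v)) for v in ((proj(d,fr(st,[P]))[0]+off-[x0,y0]+.5)*s-.5))
    def poly(L,c):
        for a,b in zip(L,L[1:]):cv2.line(im,pp(a),pp(b),c,1,cv2.LINE_AA)
    for z in(.07,.056):
        poly([(.07,yg-.002,z),(.043,yg-.002,z),(.043,yg+.002,z),(.07,yg+.002,z)],(0,255,0))
    bx=.0015
    for z in(.074,.05): poly([(bx+.025,yb-.06,z),(bx+.025,yb,z),(bx-.025,yb,z),(bx-.025,yb-.06,z)],(0,0,255))
    cv2.imwrite(f"pics/p_{n}.png",im)
ov("scene",390,292,40,40,15,.199,.199,(0,0)); ov("top",222,196,40,40,15,.199,.199,(0,0))
E
```

```text
TOP board [[0.0281, 0.1981, 0.074], [-0.0222, 0.1969, 0.074]] gauge z.063/.07 [[0.0422, 0.2008, 0.063]] [[0.0408, 0.1992, 0.07]]
SCN board [[0.0271, 0.1966, 0.074], [-0.0199, 0.1981, 0.074]] gauge [[0.0335, 0.1946, 0.063]] [[0.0406, 0.1974, 0.07]]
```

View pics/p_scene.png

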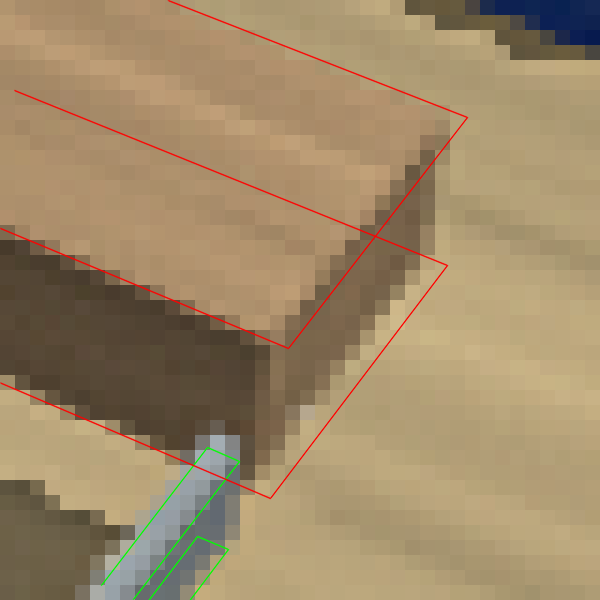

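View pics/p_top.png

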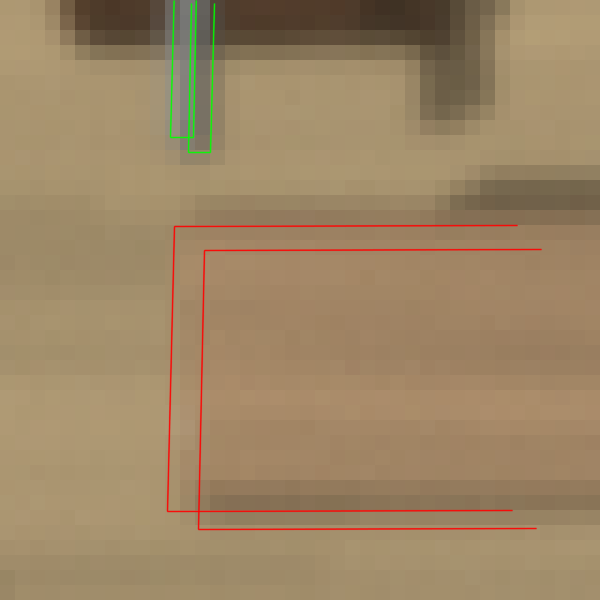

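Run:
```python
import pickle,numpy as np
o=pickle.load(open("o_top.pkl","rb"))["pixels"].astype(float);a=pickle.load(open("a_top.pkl","rb"))["pixels"].astype(float)
ys=[]
for r in range(212,228):
    D=o[r]-a[r]; al=[]
    fg=o[r,238:242].mean(0)
    for c in range(229,238):
        v=fg-a[r,c]; al.append((o[r,c]-a[r,c])@v/(v@v))
    ys.append(237.5-np.clip(al[2:],-.3,1.3).sum())
    if r%5==0: print(r,np.round(al,2))
ys=np.array(ys); print("edge mean",ys.mean().round(2),"sd",ys.std().round(2),"fit",np.polyfit(np.arange(212,228)-220,ys,1).round(3))
# pointer profile
P=o[199:205,227:243]; bg=np.r_[o[199:205,227:230].reshape(-1,3),o[199:205,239:243].reshape(-1,3)].mean(0)
print((P.mean(0)-bg).round(0).tolist())
```

```text
215 [0.83 0.83 1.15 1.28 1.05 1.18 1.13 1.1  1.13]
220 [0.86 1.15 1.26 0.85 1.29 1.06 1.17 1.25 1.13]
225 [-1.36 -1.7  -0.9  -1.22 -1.04 -0.25  0.47  0.76  0.93]
edge mean 232.17 sd 2.54 fit [  0.336 232.333]
[[3.0, 3.0, 2.0], [-0.0, -0.0, -0.0], [-0.0, 0.0, -0.0], [-1.0, -1.0, -1.0], [-2.0, -1.0, 0.0], [-5.0, -0.0, 6.0], [-14.0, -1.0, 18.0], [-32.0, -13.0, 16.0], [-44.0, -31.0, -8.0], [-22.0, -18.0, -10.0], [-4.0, -3.0, -2.0], [-1.0, -0.0, -0.0], [-1.0, -1.0, -1.0], [-1.0, -1.0, -0.0], [-1.0, -1.0, -1.0], [-0.0, 0.0, 1.0]]
```

Run:
```python
import pickle,numpy as np
for k in "no":
    o=pickle.load(open(f"{k}_top.pkl","rb"))["pixels"].astype(float)
    c=(o[...,0]-o[...,1])/(o[...,0]+o[...,1])
    for rr in((212,220),(220,228),(212,228)):
        p=c[rr[0]:rr[1]].mean(0); bg=p[226:231].mean(); fg=p[239:246].mean()
        al=(p[230:240]-bg)/(fg-bg); print(k,rr,al.round(2),"edge",(239.5-al.sum()).round(2))
```

```text
n (212, 220) [-0.    0.03  0.02  0.06  0.31  0.72  1.    1.02  1.03  1.  ] edge 234.32
n (220, 228) [-0.02 -0.01 -0.03  0.03  0.19  0.59  0.85  1.01  0.99  0.99] edge 234.92
n (212, 228) [-0.01  0.01 -0.01  0.05  0.25  0.66  0.92  1.01  1.01  0.99] edge 234.63
o (212, 220) [0.   0.02 0.03 0.26 0.74 0.94 1.01 0.95 0.93 0.97] edge 233.65
o (220, 228) [0.01 0.03 0.04 0.19 0.65 0.96 0.99 1.01 1.03 1.04] edge 233.57
o (212, 228) [0.01 0.02 0.03 0.23 0.7  0.95 1.   0.98 0.98 1.01] edge 233.61
```

Run:
```python
import io,contextlib
with contextlib.redirect_stdout(io.StringIO()):
    from m import *
d=pickle.load(open("o_scene.pkl","rb"));g=d["pixels"].astype(float).mean(2)
pts=[]
for r in range(303,313):
    u0=407.5+(314.5-r)/14.3*11.7
    row=g[r]; c0=int(round(u0)); 
    hi=row[c0-5:c0-2].mean(); 
    seg=row[c0-3:c0+4]; k=np.argmin(seg)+c0-3; lo=row[k]
    # crossing 50%
    m=(hi+lo)/2
    for c in range(c0-4,k+1):
        if row[c]>=m>row[c+1]: pts.append((c+(row[c]-m)/(row[c]-row[c+1]),r));break
pts=np.array(pts);print(pts.round(2).tolist())
P=sf(atz(d,pts,.074));print(P[:,:2].round(4).tolist(),P[:,1].mean(),np.polyfit(P[:,0],P[:,1],1))
# pointer top/side ridge (yg+.002,z=.07) & left edge
for r in range(322,331): print(r,g[r,394:410].round(0))
```

```text
[[416.35, 303.0], [415.73, 304.0], [414.93, 305.0], [414.37, 306.0], [413.44, 307.0], [412.55, 308.0], [411.49, 309.0], [410.94, 310.0], [410.43, 311.0], [409.48, 312.0]]
[[-0.0097, 0.1968], [-0.0065, 0.1971], [-0.0032, 0.197], [-0.0001, 0.1973], [0.0033, 0.1971], [0.0066, 0.197], [0.0101, 0.1965], [0.0131, 0.1969], [0.016, 0.1973], [0.0194, 0.197]] 0.197 [3.46052692e-05 1.96999830e-01]
322 [158. 157. 157. 157. 162. 164. 162. 123. 107. 171. 165. 137.  76. 103.
 134. 157.]
323 [160. 157. 159. 158. 158. 156. 159. 165. 163. 164. 154. 110.  84. 135.
 152. 145.]
324 [163. 163. 161. 159. 158. 158. 159. 160. 160. 152. 115. 111. 131. 165.
 158. 154.]
325 [166. 165. 163. 163. 161. 161. 158. 159. 154. 126. 105. 123. 164. 158.
 159. 158.]
326 [ 79.  73. 103. 165. 161. 160. 158. 157. 138. 107. 105. 123. 164. 158.
 157. 155.]
327 [ 88.  87.  80.  73. 100. 162. 160. 149. 105. 109. 109. 132. 162. 156.
 158. 156.]
328 [ 92.  90.  86. 110. 168. 164. 151. 116. 111. 108. 119. 156. 162. 160.
 158. 157.]
329 [ 93.  88. 115. 173. 164. 157. 128. 108. 109. 119. 154. 160. 160. 161.
 161. 160.]
330 [ 90.  91. 124. 164. 160. 139. 107. 109. 114. 142. 161. 156. 156. 158.
 156. 160.]
```

Run:
```python
import io,contextlib
with contextlib.redirect_stdout(io.StringIO()):
    from m import *
for z in(.07,.063):
    print(z,sf(atz(S,[[404.43,323],[403.46,324],[402.68,325],[402.1,326],[401.3,327],[400.5,328],[399.75,329],[399.1,330]],z))[:,:2].tolist(),sf(atz(S,[[398.55,327],[397.45,328],[396.4,329]],z))[:,:2].tolist())
```

```text
0.07 [[0.0457, 0.2004], [0.0489, 0.2001], [0.0518, 0.2001], [0.0546, 0.2003], [0.0576, 0.2003], [0.0606, 0.2002], [0.0634, 0.2003], [0.0662, 0.2004]] [[0.0602, 0.1964], [0.0635, 0.1959], [0.0666, 0.1955]]
0.063 [[0.0386, 0.1976], [0.0418, 0.1973], [0.0449, 0.1973], [0.0477, 0.1975], [0.0507, 0.1975], [0.0537, 0.1975], [0.0566, 0.1975], [0.0594, 0.1976]] [[0.0533, 0.1936], [0.0566, 0.1931], [0.0598, 0.1927]]
```

Request:
play_rows(
  rows=[
    [1,1,0,0,0,0,0],
    [1,1.8,0,0,0,0,0],
    [1,1.8,0,0,0,0,0],
    [1,1.8,0,0,0,0,0],
  ],
)

```text
time: 12.95
tool_pos: [0.5512, 0.0225, 0.0565]
orientation: [2.247, 2.195, -0.001]
force: [-0.4, -5.3, 5.9]
grip_width: 0.0499
```

```bash
python3 go.py .5505 .02 .055 1.549;python3 snap.py q
python3 - <<'E'
import io,contextlib
with contextlib.redirect_stdout(io.StringIO()):
    from m import *
o=pickle.load(open("q_top.pkl","rb"))["pixels"].astype(float)
c=(o[...,0]-o[...,1])/(o[...,0]+o[...,1]);p=c[212:228].mean(0);bg=p[226:230].mean();fg=p[239:246].mean()
e=239.5-((p[229:240]-bg)/(fg-bg)).sum();print("top edge",e,sf(atz(T,[[e,220]],.074)))
d=pickle.load(open("q_scene.pkl","rb"));g=d["pixels"].astype(float).mean(2)
pts=[]
for r in range(304,314):
    u0=408.5+(314.5-r)/14.3*11.7;row=g[r];c0=int(round(u0));hi=row[c0-5:c0-2].mean();k=np.argmin(row[c0-3:c0+4])+c0-3;m=(hi+row[k])/2
    for cc in range(c0-4,k+1):
        if row[cc]>=m>row[cc+1]: pts.append((cc+(row[cc]-m)/(row[cc]-row[cc+1]),r));break
print("scene",sf(atz(d,pts,.074))[:,1].round(4))
p=d["pixels"][180:350,190:440,::-1];cv2.imwrite("pics/q_all.png",cv2.resize(p,(800,544),interpolation=cv2.INTER_CUBIC))
E
```

```text
t 12.95 pos [0.5512 0.0225 0.0565] F [-0.4 -5.3  5.9] w 0.0499 j [-0.1   0.58  1.66 -0.    0.9  -0.07]
shift mm [-2.5 -0.6  1.5] turn [ 0.0003  0.0007 -0.0017]
tool axes in world
 [[ 0.023  1.     0.   ]
 [ 1.    -0.023 -0.001]
 [-0.001  0.    -1.   ]]
top edge 233.0217532277619 [[0.0017 0.1987 0.074 ]]
scene [0.1987 0.1989 0.199  0.1986 0.1988 0.1982 0.1987 0.1987 0.1985 0.1986]
```

View pics/q_all.png

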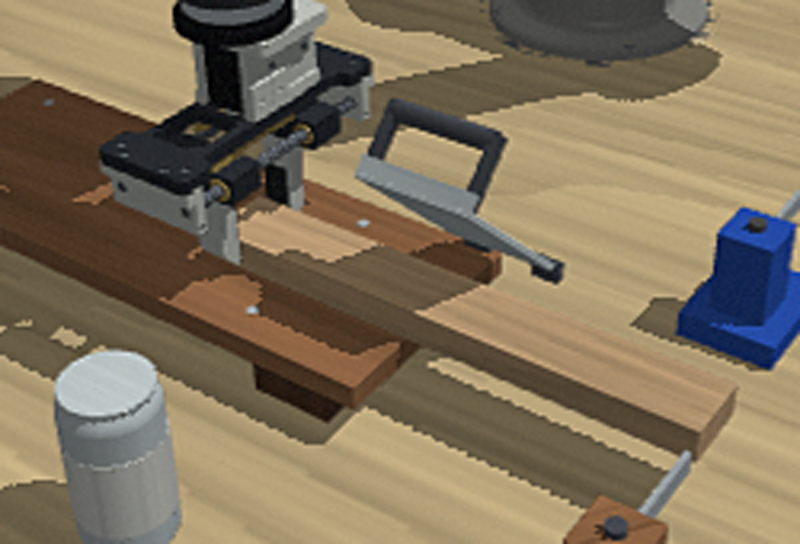

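```bash
python3 -c "
from station import ctrl
print(ctrl.sign_off())"
```

```text
the job is handed in; nothing more can be done
None
```

I raised the guard to about 45° and let it go. Then I gripped the board near its inner end, slid it out flat under the guard to the brown gauge's pointer, and handed in at about 13 s still holding it at 40 N.

**Board end:** In the stand's frame, both cameras put it at 198.7 mm along y, square to the stand. The pointer reads 198.2 mm in the scene camera and about 199.2–199.8 mm in the top camera. The two cameras disagree by 1–1.5 mm on the pointer, so expect the end to be within about 1 mm of it.

**Guard:** The arm's motion gave about 44.8° and the handle's position against the hinge gave about 45.1°. A third estimate, from how far the handle moved between pictures, gave about 43°. The guard stayed up in every later picture, and I saw no contact with it during the slide.

**Hold:** The fingers were 50 mm apart on the board. The tool height stayed constant through the slide, and the last force reading was about 6 N vertical at the tool. I judged level and flat from that and from the last picture, not by measuring the tilt.

**Bystanders:** I did not move the spool, the can, the offcut or the blue and red gauges. I did not compare their positions before and after.

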